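Roll down the carrot sign

TASK

Press down the new picture sheet on the carrot sign: take the red hand roller from its blue tray and roll it squarely along the middle of the carrot sign in one pass, from the end with the red tab to the other end of the white sheet, leaning on it steadily so that the cushioned bed sinks about 8 mm all the way. Then set the roller gently back down on its drums in the blue tray and let go. Do not press on the lettuce sign.

Things in the scene. Friction and masses are not known exactly. Their poses are not given: they have to be found in the camera images.
- roller: Hand roller standing in the tray on two free-turning red drums (32 mm diameter, 84 long, axles along y at x = +-24 mm), steel side plates at y = +-46, wooden grip bar on top: 26 mm thick in x, 86 long in y, 62 to 98 mm above the underside, 30 mm clear below it. Overall 80 x 102 x 98 mm, 0.24 to 0.38 kg. Origin: centre of underside (drum bottoms); z up; rolls along x; same either way round.
- tray: Blue open plastic tray, fixed to the table, home of the roller: outside 160 mm in x by 150 mm in y, walls 5 mm thick, rim 14 mm above the table, floor 5 mm thick. Origin: centre of its underside, on the table.
- carrot_sign: Aluminium plate 240 (x) x 100 x 8 mm; white sheet, 180 mm long, with an orange carrot; red tab at its -x end. Origin: centre of the top face, 34 mm above the table; x runs from red tab to leaf end. On a cushioned bed (base 250 x 120 mm, fixed) it sinks level, about 1 mm per N after the first N (9 N at 8 mm), hard stop at 14 mm, and springs back. More than 5 N is needed; never 45 N.
- lettuce_sign: Bystander of the same make and size on its own cushioned bed, origin and axes alike, with a red tab too, but its white sheet shows a round green lettuce. Not to be pressed.
Things that resemble listed ones, but are neither listed nor needed, are in the scene too. Of the things that look like the tray, the larger one is meant.

How it is judged:
On the way, in this order (a step that is already met when the one before it is completed fails the run):
1. roller pressed squarely on the carrot sign at the red-tab end (contact force between roller and carrot_sign above 5 N and x of roller in the frame of carrot_sign between -0.13 and -0.05 m and y of roller in the frame of carrot_sign between -0.02 and 0.02 m and angle between the y axis of roller and the y axis of carrot_sign, either way round below 0.26 rad), for 0.05 s.
2. pressed on, first quarter (contact force between roller and carrot_sign above 5 N and x of roller in the frame of carrot_sign between -0.042 and -0.015 m and y of roller in the frame of carrot_sign between -0.02 and 0.02 m and angle between the y axis of roller and the y axis of carrot_sign, either way round below 0.26 rad), for 0.05 s.
3. pressed on, middle (contact force between roller and carrot_sign above 5 N and x of roller in the frame of carrot_sign between -0.012 and 0.012 m and y of roller in the frame of carrot_sign between -0.02 and 0.02 m and angle between the y axis of roller and the y axis of carrot_sign, either way round below 0.26 rad), for 0.05 s.
4. pressed on, last quarter (contact force between roller and carrot_sign above 5 N and x of roller in the frame of carrot_sign between 0.015 and 0.042 m and y of roller in the frame of carrot_sign between -0.02 and 0.02 m and angle between the y axis of roller and the y axis of carrot_sign, either way round below 0.26 rad), for 0.05 s.
5. pressed on to the leaf end (contact force between roller and carrot_sign above 5 N and x of roller in the frame of carrot_sign between 0.05 and 0.13 m and y of roller in the frame of carrot_sign between -0.02 and 0.02 m and angle between the y axis of roller and the y axis of carrot_sign, either way round below 0.26 rad), for 0.05 s.
At the end, for the whole second after the job is handed in: After the pass (centre from 50 mm before to 50 mm past the sign's, within 20 mm and 15 degrees of its line, over 5 N), the roller stands on its drums on the tray floor, let go and at rest, upright within 7 degrees, centre within 42 mm of the tray's; carrot sign free (horizontal distance between roller and tray below 0.042 m and z of roller in the frame of tray below 0.01 m and angle between roller's own z axis and vertical below 0.12 rad and linear speed of roller below 0.02 m/s and contact force between roller and carrot_sign below 0.1 N); the robot touches nothing.
It fails at once if the lettuce sign is pressed or touched with more than 2 N (contact force between lettuce_sign and anything else above 2 N).
It fails at once if the carrot sign is rammed with more than 45 N (contact force between carrot_sign and anything else above 45 N).
It fails at once if the roller is dropped into the tray (let go more than 25 mm above the tray floor) (horizontal distance between roller and tray below 0.1 m and z of roller in the frame of tray above 0.03 m and contact force between the fingers and roller below 0.1 N).
It also fails if it takes over 58 s, if anything falls off the work surface, if the arm or the gripper's body presses on something with over 40 N, if the wrist force passes 120 N, or if a joint passes its speed limit or range.

ROBOT

A 7-joint arm with a two-finger parallel gripper is mounted at the origin on the work surface. World frame = base frame: x ahead of the robot, y to its left, z up, the work surface at z = 0. Lengths are in m, angles in rad, forces in N, time in s.
With the tool pointing down it reaches from about 0.4 to 0.875 m from the base axis. Payload 19.3 kg.
Tool frame: the origin (TCP) lies at the very end of the fingers, on their centre line; the grasp point (between the pads) lies 19 mm behind it; z points along the fingers, y is the line along which they close (so a half turn about z gives the same grasp; the last joint's range is limited). The gripper opens to 85 mm and grips with 20 to 120 N. Pads are 22 mm wide; open, the fingers measure 114 mm over their backs; the gripper's body (76 mm by 85 mm) begins 54 mm behind the grasp point. The pads swing forward as they close: fully open they stand 13 mm farther back than shut.
Start: joints at [1.23, 0.521, -0.036, 1.599, 0.021, 1.021, -0.113], TCP at [0.167, -0.602, 0.231] pointing down, gripper open.
Joint ranges: [-2.91, 2.91], [-0.3, 2.13], [-1.5, 1.42], [0.17, 2.43], [-1.26, 4.41], [0.16, 1.93], [-2.52, 2.52]. Speed limits (rad/s): [1.89, 1.89, 2.39, 2.39, 3.01, 3.01, 3.01].

INTERFACE

Orientations are given as [roll, pitch, yaw] about the fixed x, y, z axes, in that order (R = Rz(yaw) Ry(pitch) Rx(roll)).
In Python, from workcell import bot gives the robot as it stands. The module is installed in compiled form; this text tells all that it offers.
- The arm moves only by the tool apply_moves, never from a script. Its arguments are lists of equal length, an entry for each row: "claw": the finger opening in m, from 0 to 0.0854; "xyz": the shift along the tool's x, y, z in m, a list of three; "twist": the turn, a rotation vector about the tool's x, y, z in rad, a list of three. A call has 1 to 20 rows; each row shifts and turns the commanded pose from where the row before left it, along the tool's axes as they then stand; what a row does not reach is not made up. A row lasts 1/10 s, in which the tool goes at most 50 mm and 8.59 degrees, less where a joint would pass 70% of its speed; a pose out of reach is approached as far as the arm can. A call with a gripper value outside its range is refused whole. The fingers move at their own pace and stop on an object; "force" is the grip in N (left out, the last holds). Time passes only in rows, so rows that do not move let the fingers close. It gives the time, the measured TCP pose, the force, the opening and the grip force at its end, in the units of the state.
- bot.observe(): the state, without advancing time (a new reading comes with each control period).
- bot.grab_frame(name): name is "side" or "top"; returns a dict with "img" (420x560x3 uint8, red, green, blue), "vfov" (degrees; the focal length in pixels is half the picture's height over the tangent of half this angle, whatever the lens; pixels are square), "cx", "cy" (the principal point, pixels), "view" (4x4, takes a point from world to camera coordinates). Camera axes: x right, y up, looking along -z (the intrinsics and any distortion apply to the point x, -y, -z); pixel columns grow to the right and rows downward; lengths in m; the calibration is good to about 2 mm. A picture is of the moment at which its call begins. There is no depth.
- bot.job_done(): hands the job in; it is judged then, once.
Trained networks look in the newest picture that a camera, given by its name, has taken for a name from the list of things; names that differ only in an ending like _2 or _b are one class to them, and where a whole thing is asked for, a point or a joint stands for the part that bears it (a point fixed in the world has none). Each returns a list of dicts, best first, with "score" (0 to 1); they miss things now and then, are a little off and sometimes report something else, mostly with a low value. They report only what shows in the picture. A call takes as long as a camera call. They do not tell look-alikes from the thing itself.
- bot.find_in(camera, query): "position" ([x, y, z] in m, in world coordinates, good to about 4 mm: the middle of the surface that is visible of it).
The state is a dict: "clock": time; "qpos": joint angles; "qd": joint speeds; "joint_efforts": joint torques, N m; "position": TCP position; "tool_rot": TCP orientation; "force": force on the tool from outside, world axes, zero at the start; "moment": the same for the moment, N m; "grip_width": finger opening in m; "finger_force": force on a finger pad.
Only numpy, scipy, OpenCV 4.12 (cv2) and the standard library are available. Lean on these libraries where they do the work, as an engineer would, in place of code of your own. Each camera call takes 0.05 s, during which the arm holds its last target. There are 200 camera calls.

## Working session

There is one attempt and no reset: what is moved stays moved. The work goes in short steps, Python scripts to look and compute and a tool call to move; the robot and the scene stay as the last step left them, time stands still between calls to the robot, and variables do not carry over. Pictures are saved under pics/ and viewed, at most 10 in all, crops included, and the job is handed in when it is done.

Besides the shell and the picture viewer there is one more tool, called after "Call:" by a JSON object that holds its "api" and its "payload", one argument or row to a line. apply_moves: Moves the arm, as the interface text tells. Its arguments: {"type":"object","properties":{"claw":{"type":"array"},"xyz":{"type":"array"},"twist":{"type":"array"},"force":{"type":"number"}},"required":["claw","xyz","twist"]}

```bash
mkdir -p pics; python3 - <<'E'
from workcell import bot
import cv2
for n in("top","side"):
    f=bot.grab_frame(n); cv2.imwrite(f"pics/{n}0.png",f["img"][:,:,::-1]); print(n,f["vfov"],f["cx"],f["cy"],f["view"].round(4).tolist())
    for q in("roller","tray","carrot_sign","lettuce_sign"):
        print(q,[(round(d["score"],2),[round(float(v),3) for v in d["position"]]) for d in bot.find_in(n,q)])
print({k:v for k,v in bot.observe().items()})
E
```

```text
top 54.41122353061364 276.89523971154154 209.19004450764214 [[-0.0238, -0.9997, 0.007, 0.0219], [0.9906, -0.0226, 0.1352, -0.4303], [-0.135, 0.0102, 0.9908, -0.759], [0.0, 0.0, 0.0, 1.0]]
roller [(0.76, [0.495, 0.011, 0.077])]
tray [(0.98, [0.285, -0.196, 0.004]), (0.78, [0.484, 0.015, 0.004])]
carrot_sign [(0.72, [0.53, -0.305, 0.033])]
lettuce_sign [(0.56, [0.492, 0.312, 0.036])]
side 42.100272831152715 276.71880488515257 218.459054613228 [[-0.8224, -0.5688, -0.0137, 0.3442], [0.3051, -0.4611, 0.8332, -0.1915], [-0.4803, 0.681, 0.5527, -1.1493], [0.0, 0.0, 0.0, 1.0]]
roller [(0.73, [0.495, 0.017, 0.038])]
tray [(0.84, [0.473, 0.043, 0.007]), (0.69, [0.283, -0.194, 0.001])]
carrot_sign [(0.57, [0.527, -0.293, 0.034])]
lettuce_sign [(0.57, [0.482, 0.317, 0.036])]
{'clock': 0.5, 'qpos': array([ 1.2297799 ,  0.5214319 , -0.03628539,  1.59957449,  0.0211885 ,
        1.02107403, -0.11279807]), 'qd': array([-0.0005705 , -0.00226461,  0.00033098,  0.00050775, -0.00130773,
        0.00056561,  0.00044215]), 'joint_efforts': array([-2.69489909e-03, -9.26275492e+01,  1.97643600e+00, -3.70054078e+01,
        1.79945683e-02,  2.54783707e-03,  1.28977858e-04]), 'position': array([ 0.16715565, -0.60218753,  0.23124434]), 'tool_rot': array([-3.14148929e+00,  5.36987810e-06,  2.70758099e-01]), 'force': array([ 0.31520861, -0.08401493,  0.2764788 ]), 'moment': array([0.03929276, 0.03849032, 0.06170437]), 'finger_force': 0.0, 'grip_width': 0.085095103969409}
```

View pics/top0.png

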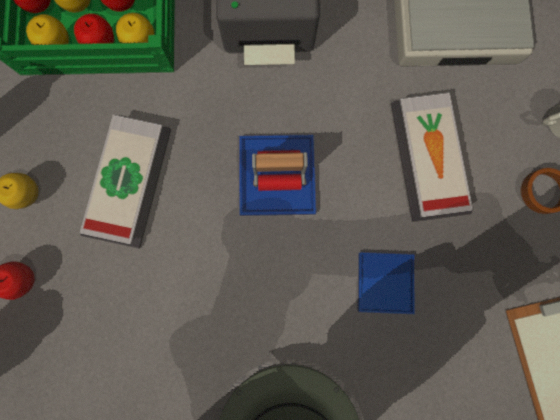

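View pics/side0.png

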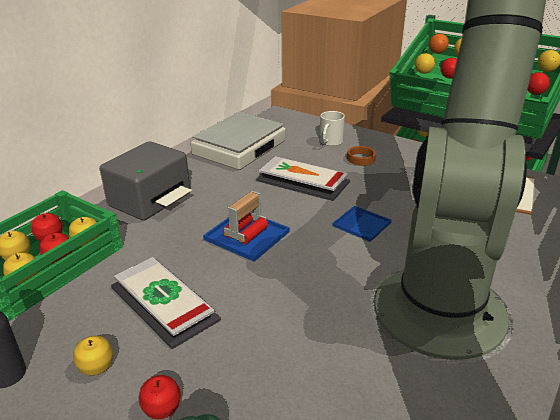

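The top view shows the roller in the large blue tray (279,172), the carrot sign (436,155) with its tab at (446,203), and the lettuce sign on the left (125,180). The smaller tray at (386,282) is the decoy. Next I'll measure the edges precisely.

```bash
cat > h.py <<'E'
import numpy as np,cv2
from workcell import bot
def ray(f,uv,z):
    fl=210/np.tan(np.radians(f["vfov"])/2); V=np.array(f["view"]); R=V[:3,:3];c=-R.T@V[:3,3]
    d=R.T@np.array([(uv[0]-f["cx"])/fl,-(uv[1]-f["cy"])/fl,-1]); return c+d*(z-c[2])/d[2]
def proj(f,p):
    fl=210/np.tan(np.radians(f["vfov"])/2); V=np.array(f["view"]); q=V[:3,:3]@p+V[:3,3]
    return np.array([f["cx"]-fl*q[0]/q[2],f["cy"]+fl*q[1]/q[2]])
def seg(f,lo,hi,box):
    h=cv2.cvtColor(f["img"],cv2.COLOR_RGB2HSV); m=cv2.inRange(h,lo,hi); k=np.zeros_like(m); x0,y0,x1,y1=box; k[y0:y1,x0:x1]=m[y0:y1,x0:x1]
    k=cv2.morphologyEx(k,cv2.MORPH_OPEN,np.ones((2,2),np.uint8))
    n,l,s,c=cv2.connectedComponentsWithStats(k); i=1+np.argmax(s[1:,4]); return (l==i).astype(np.uint8)
def rect(f,m,z,px=None):
    pts=cv2.findContours(m,0,1)[0]; p=np.vstack(pts)[:,0].astype(float)
    w=np.array([ray(f,q,z)[:2] for q in p]); (c,s,a)=cv2.minAreaRect((w*1000).astype(np.float32)); b=cv2.boxPoints((c,s,a))
    return np.round(c,1),np.round(s,1),round(a,1),b.round(0).tolist()
E
python3 - <<'E'
from h import *
f=bot.grab_frame("top")
print("tab",rect(f,seg(f,(0,130,50),(8,255,255),(400,185,480,220)),.034))
h=f["img"]
m=seg(f,(0,0,110),(180,70,255),(395,85,480,220)); print("white sheet+plate",rect(f,m,.034)); 
cv2.imwrite("pics/c1.png",cv2.resize(h[80:225,230:480,::-1],None,fx=3.2,fy=3.2,interpolation=cv2.INTER_CUBIC))
print("tray",rect(f,seg(f,(105,120,30),(130,255,255),(230,125,325,225)),.014))
print("grip",rect(f,seg(f,(8,70,60),(20,255,255),(245,145,315,182)),.098))
print("drum",rect(f,seg(f,(0,150,50),(6,255,255),(245,165,315,195)),.037))
E
```

```text
tab (array([ 433.1, -314.8]), array([18.3, 88. ]), 6.1, [[419.0, -272.0], [429.0, -360.0], [447.0, -358.0], [438.0, -270.0]])
white sheet+plate (array([ 532.2, -303.2]), array([240., 101.]), 6.2, [[407.0, -266.0], [418.0, -366.0], [657.0, -340.0], [646.0, -240.0]])
tray (array([501.5,   8. ]), array([147.6, 160.1]), 89.6, [[421.0, -65.0], [581.0, -66.0], [582.0, 81.0], [422.0, 82.0]])
grip (array([505.4,   4.1]), array([84.2, 31.1]), 88.7, [[489.0, -38.0], [520.0, -38.0], [522.0, 46.0], [491.0, 46.0]])
drum (array([480.1,   3.8]), array([23., 83.]), 0.8, [[468.0, 45.0], [469.0, -38.0], [492.0, -38.0], [491.0, 45.0]])
```

View pics/c1.png

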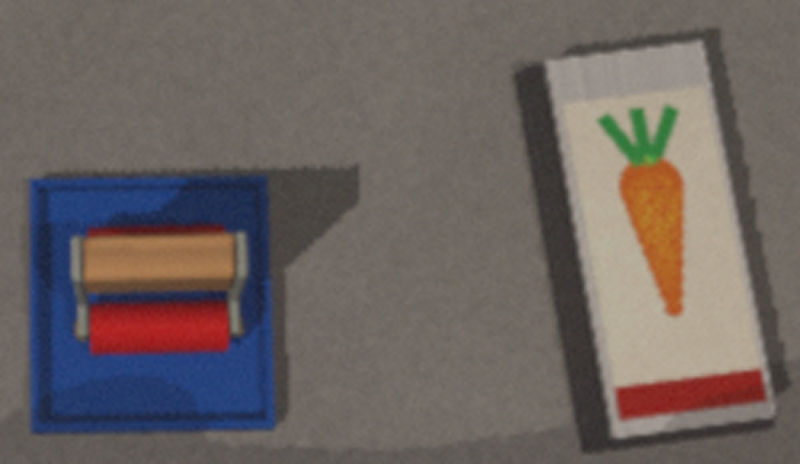

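The measured plate is 240x101 mm and the tray 160x148 mm, so the lens model holds. From these I take:
- Carrot sign centre (0.532, -0.303), yaw 6.2°.
- Roller (0.507, 0.004), yaw about -1°.
- Tray centre (0.5015, 0.008).

I'll rotate the tool, then travel over the roller.

Call:
{"api": "apply_moves", "payload": {
  "claw": [0.085, 0.085, 0.085, 0.085, 0.085, 0.085, 0.085, 0.085, 0.085, 0.085],
  "xyz": [
    [0, 0, 0],
    [0, 0, 0],
    [0, 0, 0],
    [0, 0, 0],
    [0, 0, 0],
    [0, 0, 0],
    [0, 0, 0],
    [0, 0, 0],
    [0, 0, 0],
    [0, 0, 0]
  ],
  "twist": [
    [0, 0, -0.1282],
    [0, 0, -0.1282],
    [0, 0, -0.1282],
    [0, 0, -0.1282],
    [0, 0, -0.1282],
    [0, 0, -0.1282],
    [0, 0, -0.1282],
    [0, 0, -0.1282],
    [0, 0, -0.1282],
    [0, 0, -0.1282]
  ]
}}

```text
clock: 1.55
position: [0.1671, -0.6022, 0.2313]
tool_rot: [-3.142, 0.0, 1.558]
force: [-0.1, -1.0, 0.0]
grip_width: 0.0853
finger_force: 0.0
```

Call:
{"api": "apply_moves", "payload": {
  "claw": [0.085, 0.085, 0.085, 0.085, 0.085, 0.085, 0.085, 0.085, 0.085, 0.085, 0.085, 0.085, 0.085, 0.085, 0.085, 0.085, 0.085, 0.085, 0.085, 0.085],
  "xyz": [
    [0.0306, 0.01645, 0],
    [0.0306, 0.01645, 0],
    [0.0306, 0.01645, 0],
    [0.0306, 0.01645, 0],
    [0.0306, 0.01645, 0],
    [0.0306, 0.01645, 0],
    [0.0306, 0.01645, 0],
    [0.0306, 0.01645, 0],
    [0.0306, 0.01645, 0],
    [0.0306, 0.01645, 0],
    [0.0306, 0.01645, 0],
    [0.0306, 0.01645, 0],
    [0.0306, 0.01645, 0],
    [0.0306, 0.01645, 0],
    [0.0306, 0.01645, 0],
    [0.0306, 0.01645, 0],
    [0.0306, 0.01645, 0],
    [0.0306, 0.01645, 0],
    [0.0306, 0.01645, 0],
    [0.0306, 0.01645, 0]
  ],
  "twist": [
    [0, 0, 0],
    [0, 0, 0],
    [0, 0, 0],
    [0, 0, 0],
    [0, 0, 0],
    [0, 0, 0],
    [0, 0, 0],
    [0, 0, 0],
    [0, 0, 0],
    [0, 0, 0],
    [0, 0, 0],
    [0, 0, 0],
    [0, 0, 0],
    [0, 0, 0],
    [0, 0, 0],
    [0, 0, 0],
    [0, 0, 0],
    [0, 0, 0],
    [0, 0, 0],
    [0, 0, 0]
  ]
}}

```text
clock: 3.55
position: [0.5078, 0.005, 0.2314]
tool_rot: [3.141, 0.0, 1.552]
force: [-0.5, -0.7, 0.7]
grip_width: 0.0854
finger_force: 0.0
```

Call:
{"api": "apply_moves", "payload": {
  "claw": [0.085],
  "xyz": [
    [0, 0, 0]
  ],
  "twist": [
    [0, 0, 0]
  ]
}}

```text
clock: 3.65
position: [0.5086, 0.0081, 0.2315]
tool_rot: [3.14, -0.002, 1.558]
force: [-0.7, -1.3, 0.3]
grip_width: 0.085
finger_force: 0.0
```

Call:
{"api": "apply_moves", "payload": {
  "claw": [0.085, 0.085, 0.085, 0.085, 0.085, 0.085, 0.085, 0.085, 0.085, 0.085, 0.085],
  "xyz": [
    [0, 0, 0.017],
    [0, 0, 0.017],
    [0, 0, 0.017],
    [0, 0, 0.017],
    [0, 0, 0.017],
    [0, 0, 0.017],
    [0, 0, 0.017],
    [0, 0, 0.017],
    [0, 0, 0.017],
    [0, 0, 0.015],
    [0, 0, 0]
  ],
  "twist": [
    [0, 0, 0],
    [0, 0, 0],
    [0, 0, 0],
    [0, 0, 0],
    [0, 0, 0],
    [0, 0, 0],
    [0, 0, 0],
    [0, 0, 0],
    [0, 0, 0],
    [0, 0, 0],
    [0, 0, 0]
  ]
}}

```text
clock: 4.75
position: [0.5062, 0.0034, 0.062]
tool_rot: [-3.139, 0.0, 1.553]
force: [0.0, -0.7, 1.3]
grip_width: 0.0848
finger_force: 0.0
```

Call:
{"api": "apply_moves", "payload": {
  "claw": [0.085, 0.085, 0.085],
  "xyz": [
    [0, 0, 0],
    [0, 0, 0],
    [0, 0, 0]
  ],
  "twist": [
    [0, 0, 0],
    [0, 0, 0],
    [0, 0, 0]
  ]
}}

```text
clock: 5.05
position: [0.5075, 0.0036, 0.064]
tool_rot: [3.14, 0.0, 1.553]
force: [-0.3, -0.2, -1.2]
grip_width: 0.0851
finger_force: 0.0
```

```bash
python3 - <<'E'
from h import *
f=bot.grab_frame("side"); cv2.imwrite("pics/s2.png",cv2.resize(f["img"][140:290,170:320,::-1],None,fx=4,fy=4,interpolation=cv2.INTER_CUBIC)); o=bot.observe(); print(o["position"],o["tool_rot"])
E
```

```text
[0.50748742 0.00362553 0.06393269] [3.14059553e+00 6.42681231e-05 1.55258681e+00]
```

View pics/s2.png

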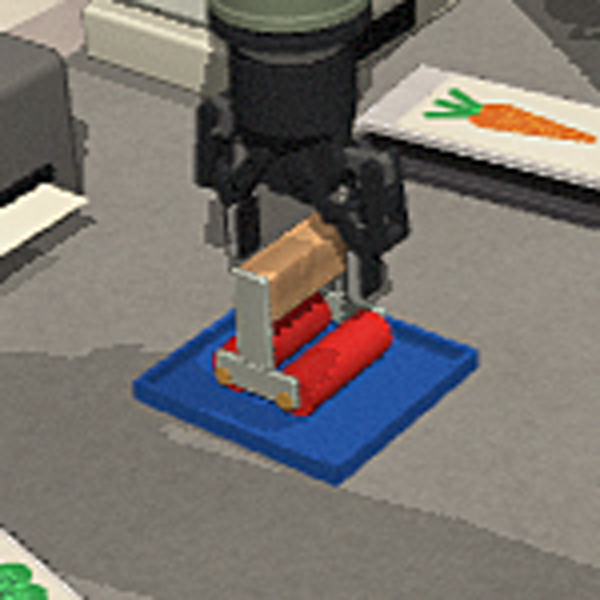

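The open fingers straddle the wooden grip (about (290,265) in the crop) near its middle. I'll close them.

Call:
{"api": "apply_moves", "payload": {
  "claw": [0.015, 0.015, 0.015, 0.015, 0.015, 0.015, 0.015, 0.015, 0.015, 0.015],
  "xyz": [
    [0, 0, 0],
    [0, 0, 0],
    [0, 0, 0],
    [0, 0, 0],
    [0, 0, 0],
    [0, 0, 0],
    [0, 0, 0],
    [0, 0, 0],
    [0, 0, 0],
    [0, 0, 0]
  ],
  "twist": [
    [0, 0, 0],
    [0, 0, 0],
    [0, 0, 0],
    [0, 0, 0],
    [0, 0, 0],
    [0, 0, 0],
    [0, 0, 0],
    [0, 0, 0],
    [0, 0, 0],
    [0, 0, 0]
  ],
  "force": 90
}}

```text
clock: 6.1
position: [0.5075, 0.0038, 0.0636]
tool_rot: [3.141, -0.0, 1.553]
force: [1.0, 0.1, 5.8]
grip_width: 0.0253
finger_force: 87.8
```

```bash
python3 - <<'E'
from h import *
o=bot.observe(); print(o)
f=bot.grab_frame("side"); cv2.imwrite("pics/s3.png",f["img"][:,:,::-1])
E
```

```text
{'clock': 6.1, 'qpos': array([ 0.22925991,  0.63366786, -0.4752999 ,  2.01440181,  0.49566437,
        0.60630815, -0.59965976]), 'qd': array([-3.77031276e-06,  1.22473862e-03,  2.91161666e-03, -1.93617620e-03,
        1.00661485e-03,  1.14097301e-03,  9.64121827e-04]), 'joint_efforts': array([-1.62803958e-02, -8.23350477e+01, -7.29432330e+00, -2.06151849e+01,
       -1.19219734e-01, -8.29307246e-03, -1.02924868e-01]), 'position': array([0.50749148, 0.00383789, 0.06358824]), 'tool_rot': array([ 3.14085249e+00, -5.79020061e-05,  1.55292949e+00]), 'force': array([0.97685144, 0.13497217, 5.80512174]), 'moment': array([ 0.00453181, -0.06934924,  0.12196307]), 'finger_force': 87.84088969230652, 'grip_width': 0.02525752992075819}
```

Call:
{"api": "apply_moves", "payload": {
  "claw": [0.015, 0.015, 0.015, 0.015, 0.015, 0.015, 0.015, 0.015, 0.015, 0.015, 0.015, 0.015],
  "xyz": [
    [0, 0, -0.005],
    [0, 0, -0.01],
    [0, 0, -0.015],
    [0, 0, -0.015],
    [0, 0, -0.015],
    [0, 0, -0.015],
    [0, 0, -0.015],
    [0, 0, -0.015],
    [0, 0, -0.005],
    [0, 0, 0],
    [0, 0, 0],
    [0, 0, 0]
  ],
  "twist": [
    [0, 0, 0],
    [0, 0, 0],
    [0, 0, 0],
    [0, 0, 0],
    [0, 0, 0],
    [0, 0, 0],
    [0, 0, 0],
    [0, 0, 0],
    [0, 0, 0],
    [0, 0, -0.063],
    [0, 0, -0.063],
    [0, 0, 0]
  ]
}}

```text
clock: 7.35
position: [0.5069, 0.0036, 0.1732]
tool_rot: [-3.141, -0.0, 1.68]
force: [0.3, -0.2, -3.3]
grip_width: 0.0245
finger_force: 88.0
```

Call:
{"api": "apply_moves", "payload": {
  "claw": [0.015, 0.015, 0.015, 0.015, 0.015, 0.015, 0.015, 0.015, 0.015, 0.015, 0.015, 0.015, 0.015, 0.015, 0.015, 0.015, 0.015, 0.015],
  "xyz": [
    [-0.0205, -0.0059, 0],
    [-0.0205, -0.0059, 0],
    [-0.0205, -0.0059, 0],
    [-0.0205, -0.0059, 0],
    [-0.0205, -0.0059, 0],
    [-0.0205, -0.0059, 0],
    [-0.0205, -0.0059, 0],
    [-0.0205, -0.0059, 0],
    [-0.0205, -0.0059, 0],
    [-0.0205, -0.0059, 0],
    [-0.0205, -0.0059, 0],
    [-0.0205, -0.0059, 0],
    [-0.0205, -0.0059, 0],
    [-0.0205, -0.0059, 0],
    [-0.0205, -0.0059, 0],
    [0, 0, 0],
    [0, 0, 0],
    [0, 0, 0]
  ],
  "twist": [
    [0, 0, 0],
    [0, 0, 0],
    [0, 0, 0],
    [0, 0, 0],
    [0, 0, 0],
    [0, 0, 0],
    [0, 0, 0],
    [0, 0, 0],
    [0, 0, 0],
    [0, 0, 0],
    [0, 0, 0],
    [0, 0, 0],
    [0, 0, 0],
    [0, 0, 0],
    [0, 0, 0],
    [0, 0, 0],
    [0, 0, 0],
    [0, 0, 0]
  ]
}}

```text
clock: 9.15
position: [0.4525, -0.3107, 0.1732]
tool_rot: [-3.142, -0.0, 1.679]
force: [0.7, 0.3, -2.7]
grip_width: 0.025
finger_force: 88.3
```

```bash
python3 - <<'E'
from h import *
o=bot.observe(); print(o["clock"],o["position"],o["tool_rot"],o["force"],o["moment"],o["finger_force"])
a=bot.grab_frame("side")["img"][60:260,220:420]; b=bot.grab_frame("top")["img"][60:260,340:540]
cv2.imwrite("pics/s4.png",cv2.resize(np.hstack([a,b])[:,:,::-1],None,fx=2,fy=2,interpolation=cv2.INTER_CUBIC))
E
```

```text
9.15 [ 0.45246793 -0.31068628  0.17324226] [-3.14158168e+00 -4.62226540e-04  1.67879812e+00] [ 0.70145424  0.34911816 -2.72096723] [ 0.00749146 -0.06913328 -0.00586104] 88.30442905426025
```

View pics/s4.png

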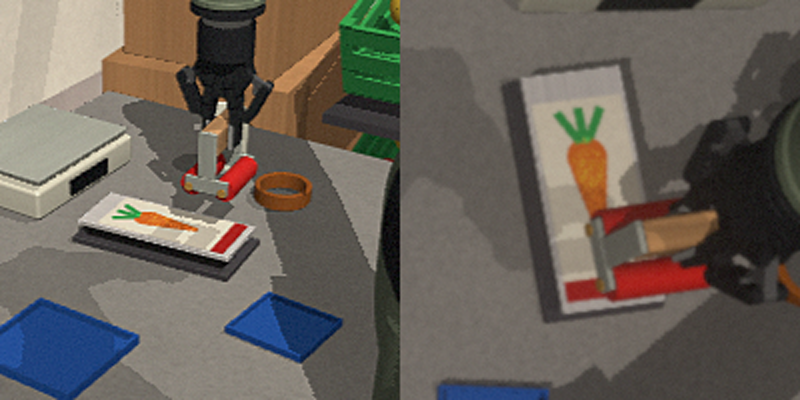

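The roller is held level above the red-tab end and aligned with the plate. Descending to just above contact.

Call:
{"api": "apply_moves", "payload": {
  "claw": [0.015, 0.015, 0.015, 0.015, 0.015, 0.015, 0.015, 0.015, 0.015, 0.015],
  "xyz": [
    [0, 0, 0.012],
    [0, 0, 0.013],
    [0, 0, 0.013],
    [0, 0, 0.013],
    [0, 0, 0.012],
    [0, 0, 0.007],
    [0, 0, 0.004],
    [0, 0, 0.002],
    [0, 0, 0],
    [0, 0, 0]
  ],
  "twist": [
    [0, 0, 0],
    [0, 0, 0],
    [0, 0, 0],
    [0, 0, 0],
    [0, 0, 0],
    [0, 0, 0],
    [0, 0, 0],
    [0, 0, 0],
    [0, 0, 0],
    [0, 0, 0]
  ]
}}

```text
clock: 10.25
position: [0.4525, -0.3116, 0.0977]
tool_rot: [3.141, 0.0, 1.679]
force: [0.8, 0.4, -3.3]
grip_width: 0.025
finger_force: 88.3
```

Call:
{"api": "apply_moves", "payload": {
  "claw": [0.015, 0.015, 0.015, 0.015, 0.015, 0.015, 0.015],
  "xyz": [
    [0, 0, 0.002],
    [0, 0, 0.001],
    [0, 0, 0.001],
    [0, 0, 0.001],
    [0, 0, 0.001],
    [0, 0, 0],
    [0, 0, 0]
  ],
  "twist": [
    [0, 0, 0],
    [0, 0, 0],
    [0, 0, 0],
    [0, 0, 0],
    [0, 0, 0],
    [0, 0, 0],
    [0, 0, 0]
  ]
}}

```text
clock: 10.95
position: [0.4524, -0.3115, 0.0914]
tool_rot: [3.141, 0.0, 1.679]
force: [0.3, -0.1, -1.4]
grip_width: 0.0247
finger_force: 88.5
```

Call:
{"api": "apply_moves", "payload": {
  "claw": [0.015, 0.015, 0.015, 0.015, 0.015, 0.015, 0.015, 0.015, 0.015, 0.015],
  "xyz": [
    [0, 0, 0.001],
    [0, 0, 0.001],
    [0, 0, 0.001],
    [0, 0, 0.001],
    [0, 0, 0.001],
    [0, 0, 0.001],
    [0, 0, 0.001],
    [0, 0, 0],
    [0, 0, 0],
    [0, 0, 0]
  ],
  "twist": [
    [0, 0, 0],
    [0, 0, 0],
    [0, 0, 0],
    [0, 0, 0],
    [0, 0, 0],
    [0, 0, 0],
    [0, 0, 0],
    [0, 0, 0],
    [0, 0, 0],
    [0, 0, 0]
  ]
}}

```text
clock: 11.95
position: [0.4525, -0.3115, 0.0844]
tool_rot: [3.141, 0.0, 1.679]
force: [-1.4, 0.2, 6.0]
grip_width: 0.0252
finger_force: 89.4
```

About 9 N of contact force with 8 mm of sink. Rolling 160 mm along the sign, in two calls to check the force halfway.

Call:
{"api": "apply_moves", "payload": {
  "claw": [0.015, 0.015, 0.015, 0.015, 0.015, 0.015, 0.015, 0.015, 0.015, 0.015, 0.015, 0.015, 0.015, 0.015, 0.015, 0.015],
  "xyz": [
    [0, 0.003, 0],
    [0, 0.005, 0],
    [0, 0.005, 0],
    [0, 0.005, 0],
    [0, 0.005, 0],
    [0, 0.005, 0],
    [0, 0.005, 0],
    [0, 0.005, 0],
    [0, 0.005, 0],
    [0, 0.005, 0],
    [0, 0.005, 0],
    [0, 0.005, 0],
    [0, 0.005, 0],
    [0, 0.005, 0],
    [0, 0.005, 0],
    [0, 0.005, 0]
  ],
  "twist": [
    [0, 0, 0],
    [0, 0, 0],
    [0, 0, 0],
    [0, 0, 0],
    [0, 0, 0],
    [0, 0, 0],
    [0, 0, 0],
    [0, 0, 0],
    [0, 0, 0],
    [0, 0, 0],
    [0, 0, 0],
    [0, 0, 0],
    [0, 0, 0],
    [0, 0, 0],
    [0, 0, 0],
    [0, 0, 0]
  ]
}}

```text
clock: 13.55
position: [0.5301, -0.3023, 0.0843]
tool_rot: [-3.142, -0.001, 1.679]
force: [-0.1, 4.3, 6.1]
grip_width: 0.0254
finger_force: 89.3
```

Call:
{"api": "apply_moves", "payload": {
  "claw": [0.015, 0.015, 0.015, 0.015, 0.015, 0.015, 0.015, 0.015, 0.015, 0.015, 0.015, 0.015, 0.015, 0.015, 0.015, 0.015, 0.015, 0.015],
  "xyz": [
    [0, 0.005, 0],
    [0, 0.005, 0],
    [0, 0.005, 0],
    [0, 0.005, 0],
    [0, 0.005, 0],
    [0, 0.005, 0],
    [0, 0.005, 0],
    [0, 0.005, 0],
    [0, 0.005, 0],
    [0, 0.005, 0],
    [0, 0.005, 0],
    [0, 0.005, 0],
    [0, 0.005, 0],
    [0, 0.005, 0],
    [0, 0.005, 0],
    [0, 0.005, 0],
    [0, 0.002, 0],
    [0, 0, 0]
  ],
  "twist": [
    [0, 0, 0],
    [0, 0, 0],
    [0, 0, 0],
    [0, 0, 0],
    [0, 0, 0],
    [0, 0, 0],
    [0, 0, 0],
    [0, 0, 0],
    [0, 0, 0],
    [0, 0, 0],
    [0, 0, 0],
    [0, 0, 0],
    [0, 0, 0],
    [0, 0, 0],
    [0, 0, 0],
    [0, 0, 0],
    [0, 0, 0],
    [0, 0, 0]
  ]
}}

```text
clock: 15.35
position: [0.6119, -0.293, 0.0843]
tool_rot: [3.141, -0.001, 1.68]
force: [-0.4, 6.4, 6.0]
grip_width: 0.0248
finger_force: 89.4
```

Call:
{"api": "apply_moves", "payload": {
  "claw": [0.015, 0.015, 0.015],
  "xyz": [
    [0, 0, 0],
    [0, 0, 0],
    [0, 0, 0]
  ],
  "twist": [
    [0, 0, 0],
    [0, 0, 0],
    [0, 0, 0]
  ]
}}

```text
clock: 15.65
position: [0.6117, -0.293, 0.0844]
tool_rot: [3.141, -0.001, 1.679]
force: [-0.3, 5.4, 6.4]
grip_width: 0.0251
finger_force: 89.4
```

The full pass was done at about 9 N. Lifting, turning back and moving over the tray.

Call:
{"api": "apply_moves", "payload": {
  "claw": [0.015, 0.015, 0.015, 0.015, 0.015, 0.015, 0.015, 0.015, 0.015, 0.015, 0.015, 0.015],
  "xyz": [
    [0, 0, -0.003],
    [0, 0, -0.005],
    [0, 0, -0.01],
    [0, 0, -0.013],
    [0, 0, -0.013],
    [0, 0, -0.013],
    [0, 0, -0.013],
    [0, 0, -0.012],
    [0, 0, -0.008],
    [0, 0, 0],
    [0, 0, 0],
    [0, 0, 0]
  ],
  "twist": [
    [0, 0, 0],
    [0, 0, 0],
    [0, 0, 0],
    [0, 0, 0],
    [0, 0, 0],
    [0, 0, 0],
    [0, 0, 0],
    [0, 0, 0],
    [0, 0, 0],
    [0, 0, 0.06],
    [0, 0, 0.059],
    [0, 0, 0]
  ]
}}

```text
clock: 16.85
position: [0.6113, -0.2942, 0.1745]
tool_rot: [-3.141, 0.0, 1.559]
force: [0.3, 0.1, -3.3]
grip_width: 0.0254
finger_force: 88.3
```

Call:
{"api": "apply_moves", "payload": {
  "claw": [0.015, 0.015, 0.015, 0.015, 0.015, 0.015, 0.015, 0.015, 0.015, 0.015, 0.015, 0.015, 0.015, 0.015, 0.015, 0.015, 0.015, 0.015],
  "xyz": [
    [0.02, -0.0075, 0],
    [0.02, -0.0075, 0],
    [0.02, -0.0075, 0],
    [0.02, -0.0075, 0],
    [0.02, -0.0075, 0],
    [0.02, -0.0075, 0],
    [0.02, -0.0075, 0],
    [0.02, -0.0075, 0],
    [0.02, -0.0075, 0],
    [0.02, -0.0075, 0],
    [0.02, -0.0075, 0],
    [0.02, -0.0075, 0],
    [0.02, -0.0075, 0],
    [0.02, -0.0075, 0],
    [0.02, -0.0075, 0],
    [0, 0, 0],
    [0, 0, 0],
    [0, 0, 0]
  ],
  "twist": [
    [0, 0, 0],
    [0, 0, 0],
    [0, 0, 0],
    [0, 0, 0],
    [0, 0, 0],
    [0, 0, 0],
    [0, 0, 0],
    [0, 0, 0],
    [0, 0, 0],
    [0, 0, 0],
    [0, 0, 0],
    [0, 0, 0],
    [0, 0, 0],
    [0, 0, 0],
    [0, 0, 0],
    [0, 0, 0],
    [0, 0, 0],
    [0, 0, 0]
  ]
}}

```text
clock: 18.65
position: [0.5024, 0.0062, 0.1743]
tool_rot: [3.142, 0.0, 1.56]
force: [-0.3, -1.3, -2.6]
grip_width: 0.0247
finger_force: 88.6
```

```bash
python3 - <<'E'
from h import *
o=bot.observe(); print(o["clock"],o["position"],o["tool_rot"],o["force"],o["moment"],o["finger_force"])
a=bot.grab_frame("side")["img"][120:290,160:360]
cv2.imwrite("pics/s5.png",cv2.resize(a[:,:,::-1],None,fx=3,fy=3,interpolation=cv2.INTER_CUBIC))
E
```

```text
18.65 [0.50239954 0.00620485 0.17431696] [3.14157640e+00 3.23846049e-04 1.55973420e+00] [-0.32256696 -1.31528518 -2.55082546] [-0.00323454  0.0214395   0.06480464] 88.56743574142456
```

View pics/s5.png

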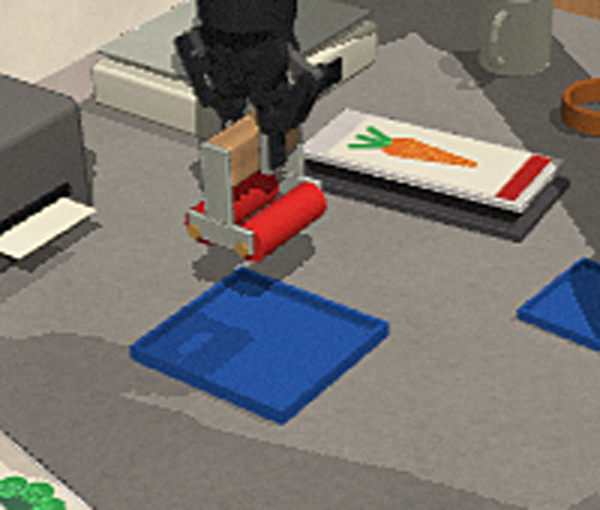

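The roller hangs level above the large tray and its grip hasn't slipped noticeably. The floor should be reached at TCP z of about 0.0636, so I'll lower to about 0.067, then creep down.

Call:
{"api": "apply_moves", "payload": {
  "claw": [0.015, 0.015, 0.015, 0.015, 0.015, 0.015, 0.015, 0.015, 0.015, 0.015, 0.015, 0.015],
  "xyz": [
    [0, 0, 0.01],
    [0, 0, 0.015],
    [0, 0, 0.015],
    [0, 0, 0.015],
    [0, 0, 0.015],
    [0, 0, 0.014],
    [0, 0, 0.01],
    [0, 0, 0.007],
    [0, 0, 0.004],
    [0, 0, 0.002],
    [0, 0, 0],
    [0, 0, 0]
  ],
  "twist": [
    [0, 0, 0],
    [0, 0, 0],
    [0, 0, 0],
    [0, 0, 0],
    [0, 0, 0],
    [0, 0, 0],
    [0, 0, 0],
    [0, 0, 0],
    [0, 0, 0],
    [0, 0, 0],
    [0, 0, 0],
    [0, 0, 0]
  ]
}}

```text
clock: 19.9
position: [0.5024, 0.007, 0.0677]
tool_rot: [3.141, -0.0, 1.56]
force: [-0.0, -1.2, -2.6]
grip_width: 0.025
finger_force: 88.6
```

Call:
{"api": "apply_moves", "payload": {
  "claw": [0.015, 0.015, 0.015, 0.015, 0.015, 0.015],
  "xyz": [
    [0, 0, 0.001],
    [0, 0, 0.001],
    [0, 0, 0.001],
    [0, 0, 0.0005],
    [0, 0, 0],
    [0, 0, 0]
  ],
  "twist": [
    [0, 0, 0],
    [0, 0, 0],
    [0, 0, 0],
    [0, 0, 0],
    [0, 0, 0],
    [0, 0, 0]
  ]
}}

```text
clock: 20.5
position: [0.5022, 0.007, 0.0638]
tool_rot: [-3.142, -0.0, 1.56]
force: [0.2, -0.4, -2.3]
grip_width: 0.0249
finger_force: 88.6
```

Call:
{"api": "apply_moves", "payload": {
  "claw": [0.015, 0.015, 0.015, 0.015],
  "xyz": [
    [0, 0, 0.0005],
    [0, 0, 0.0005],
    [0, 0, 0],
    [0, 0, 0]
  ],
  "twist": [
    [0, 0, 0],
    [0, 0, 0],
    [0, 0, 0],
    [0, 0, 0]
  ]
}}

```text
clock: 20.9
position: [0.5031, 0.007, 0.0636]
tool_rot: [3.14, 0.0, 1.56]
force: [0.3, -0.8, 11.2]
grip_width: 0.025
finger_force: 90.7
```

On the floor. I'll relieve the pressure, open gently, then retreat straight up.

Call:
{"api": "apply_moves", "payload": {
  "claw": [0.015, 0.015, 0.028, 0.032, 0.037, 0.043, 0.05, 0.06, 0.075, 0.085, 0.085, 0.085, 0.085, 0.085],
  "xyz": [
    [0, 0, -0.0005],
    [0, 0, 0],
    [0, 0, 0],
    [0, 0, 0],
    [0, 0, 0],
    [0, 0, 0],
    [0, 0, 0],
    [0, 0, 0],
    [0, 0, 0],
    [0, 0, 0],
    [0, 0, 0],
    [0, 0, 0],
    [0, 0, 0],
    [0, 0, 0]
  ],
  "twist": [
    [0, 0, 0],
    [0, 0, 0],
    [0, 0, 0],
    [0, 0, 0],
    [0, 0, 0],
    [0, 0, 0],
    [0, 0, 0],
    [0, 0, 0],
    [0, 0, 0],
    [0, 0, 0],
    [0, 0, 0],
    [0, 0, 0],
    [0, 0, 0],
    [0, 0, 0]
  ],
  "force": 20
}}

```text
clock: 22.3
position: [0.5022, 0.007, 0.0633]
tool_rot: [-3.142, -0.0, 1.56]
force: [0.2, -0.3, 1.3]
grip_width: 0.0852
finger_force: 0.0
```

Call:
{"api": "apply_moves", "payload": {
  "claw": [0.085, 0.085, 0.085, 0.085, 0.085, 0.085, 0.085, 0.085, 0.085, 0.085, 0.085, 0.085, 0.085, 0.085],
  "xyz": [
    [0, 0, -0.005],
    [0, 0, -0.01],
    [0, 0, -0.015],
    [0, 0, -0.015],
    [0, 0, -0.015],
    [0, 0, -0.015],
    [0, 0, -0.015],
    [0, 0, -0.015],
    [0, 0, -0.015],
    [0, 0, -0.015],
    [0, 0, -0.015],
    [0, 0, 0],
    [0, 0, 0],
    [0, 0, 0]
  ],
  "twist": [
    [0, 0, 0],
    [0, 0, 0],
    [0, 0, 0],
    [0, 0, 0],
    [0, 0, 0],
    [0, 0, 0],
    [0, 0, 0],
    [0, 0, 0],
    [0, 0, 0],
    [0, 0, 0],
    [0, 0, 0],
    [0, 0, 0],
    [0, 0, 0],
    [0, 0, 0]
  ]
}}

```text
clock: 23.7
position: [0.5018, 0.0069, 0.2129]
tool_rot: [-3.141, 0.0, 1.56]
force: [-0.1, 0.2, -0.3]
grip_width: 0.0851
finger_force: 0.0
```

```bash
python3 - <<'E'
from h import *
o=bot.observe(); print(o["clock"],o["position"],o["force"],o["finger_force"])
f=bot.grab_frame("side")["img"]; print(bot.find_in("side","roller"))
cv2.imwrite("pics/s6.png",cv2.resize(f[120:290,160:360,::-1],None,fx=3,fy=3,interpolation=cv2.INTER_CUBIC))
f=bot.grab_frame("side")["img"]
E
```

```text
23.7 [0.5018379  0.00688998 0.21292623] [-0.12529816  0.2090622  -0.2912071 ] 0.0
[{'position': [0.4865, 0.0213, 0.0371], 'score': 0.77}]
```

View pics/s6.png

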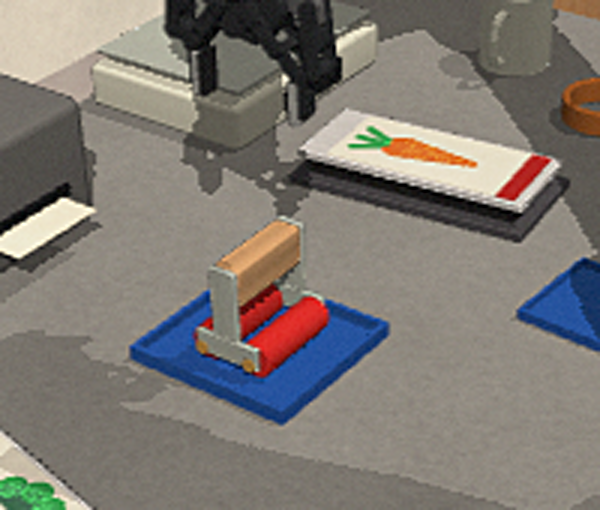

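The roller stands upright on its drums in the middle of the large tray (about (260,300) in the crop), and the gripper is clear of it.

```bash
python3 -c "
from workcell import bot
print(bot.job_done())"
```

```text
the job is handed in; nothing more can be done
None
```

I rolled the carrot sign in one pass from the red-tab end at about 9 N (about 8 mm sink), set the roller back upright in the blue tray and released it, and handed the job in at about 24 s; no verdict was returned.

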